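# Sort left- and right-hand hinge leaves for printing frames

## Robot

A 7-joint arm with a two-finger parallel gripper is mounted at the origin on the work surface. World frame = base frame: x ahead of the robot, y to its left, z up, the work surface at z = 0. Lengths are in m, angles in degrees, forces in N, time in s.
With the tool pointing down it reaches from about 0.425 to 0.875 m from the base axis. Payload 4.7 kg.
Tool frame: the origin (TCP) lies between the finger pads; the fingertips stand 8 mm ahead of it and the grasp point (between the pads) lies 11 mm behind it (env.tip_extent is the distance from the TCP to the fingertips, in m); z points along the fingers, y is the line along which they close (so a half turn about z gives the same grasp; the last joint's range is limited). The gripper opens to 87 mm and grips with 3 to 60 N. Pads are 19 mm wide; open, the fingers measure 117 mm over their backs; the gripper's body (75 mm by 190 mm) begins 51 mm behind the grasp point.
Start: joints at [72.37, 18.392, -4.016, 83.108, 1.295, 78.541, -3.26], TCP at [0.206, -0.617, 0.231] pointing down, gripper open.
Joint ranges: [-163.93, 163.93], [-17.29, 119.83], [-79.2, 71.16], [3.27, 140.29], [-89.18, 269.18], [5.43, 117.66], [-154.24, 154.24]. Speed limits (degrees/s): [147.25, 147.25, 180, 180, 180, 180, 180].

## Interface

Orientations are given as [roll, pitch, yaw] about the fixed x, y, z axes, in that order (R = Rz(yaw) Ry(pitch) Rx(roll)).
In Python, from cell import sensors, vision, workorder, env gives the robot as it stands.
- The arm moves only by the tool drive_tool, never from a script. Its argument "moves" is a list of rows, each an object of numbers: "x", "y", "z": the shift along the tool's x, y, z in mm; "rx", "ry", "rz": the turn, a rotation vector about the tool's x, y, z in rad; "fingers": the closure, from -1 (fully open) to 1 (shut). In form: [{"x": .., "y": .., "z": .., "rx": .., "ry": .., "rz": .., "fingers": ..}, ...]. A call has 1 to 20 rows; each row is the pose to reach, as a shift and turn from the pose commanded when the call began, along the tool's axes at that moment; what a row does not reach only later rows make up. A row lasts 1/8 s, in which the tool goes at most 62.5 mm and 10.7 degrees, less where a joint would pass 70% of its speed; a pose out of reach is approached as far as the arm can. A call with a gripper value outside its range is refused whole. The fingers move at their own pace and stop on an object; "force" is the grip in N (left out, the last holds). Time passes only in rows, so rows that repeat a pose let the fingers close. It gives the time, the measured TCP pose, the force, the opening and the grip force at its end, in the units of the state.
- sensors.get_obs(): the state, without advancing time (a new reading comes with each control period).
- vision.read_camera(name): name is "side" or "top"; returns a dict with "image" (400x640x3 uint8, red, green, blue), "fx", "fy", "cx", "cy" (pixels), "R" (3x3) and "t" (3): a world point X has camera coordinates R X + t. Camera axes: x right, y down, z forward; pixel columns grow to the right and rows downward; lengths in m; the calibration is good to about 2 mm. A picture is of the moment at which its call begins. There is no depth.
- workorder.sign_off(): hands the job in; it is judged then, once.
The state is a dict: "time_s": time; "qpos": joint angles; "joint_velocities": joint speeds; "effort": joint torques, N m; "tool_pos": TCP position; "tool_rot": TCP orientation; "force": force on the tool from outside, world axes, zero at the start; "wrist_torque": the same for the moment, N m; "grip_width": finger opening in m; "grasp_force": force on a finger pad.
Only numpy, scipy, OpenCV 4.12 (cv2) and the standard library are available. Lean on these libraries where they do the work, as an engineer would, in place of code of your own. Each camera call takes 0.05 s, during which the arm holds its last target. There are 200 camera calls.

## Task

Three L-shaped hinge leaves for printing frames lie on the sloping desk: put the two left-hand leaves in the blue tray and the one right-hand leaf in the yellow tray. Lay each one flat on the tray's floor with its red rib upwards, the two left-hand ones side by side, and leave the other things on the table where they are.

Things in the scene. Friction and masses are not known exactly. Their poses are not given: they have to be found in the camera images.
- left_a: Left-hand leaf: flat L-shaped aluminium plate, 5 mm thick, red grip rib on top. Long arm 72 (body x) x 22 mm, centred on the origin; at its +x end a foot (x 14..36) reaches to y = +44 mm. Rib up, foot end away from you: the foot points left. Rib 32 mm (x) by 10 mm thick (y), centred, 5 to 33 mm above the underside. Origin: underside, middle of the rib; z up the rib. 55 to 110 g.
- left_b: Left-hand leaf: flat L-shaped aluminium plate, 5 mm thick, red grip rib on top. Long arm 72 (body x) x 22 mm, centred on the origin; at its +x end a foot (x 14..36) reaches to y = +44 mm. Rib up, foot end away from you: the foot points left. Rib 32 mm (x) by 10 mm thick (y), centred, 5 to 33 mm above the underside. Origin: underside, middle of the rib; z up the rib. 55 to 110 g.
- right: Right-hand leaf: flat L-shaped aluminium plate, 5 mm thick, red grip rib on top. Long arm 72 (body x) x 22 mm, centred on the origin; at its +x end a foot (x 14..36) reaches to y = -44 mm. Rib up, foot end away from you: the foot points right. Rib 32 mm (x) by 10 mm thick (y), centred, 5 to 33 mm above the underside. Origin: underside, middle of the rib; z up the rib. 55 to 110 g.
- tray_blue: Blue open plastic tray for left-hand leaves, fixed; outside 228 mm (body x) x 158 mm (body y), walls 4 mm thick and 24 mm high, floor 4 mm thick. Origin: centre of its underside, on the table; z up. It may be to the left or to the right of the desk.
- tray_yellow: Yellow open plastic tray for right-hand leaves, fixed; outside 228 mm (body x) x 158 mm (body y), walls 4 mm thick and 24 mm high, floor 4 mm thick. Origin: centre of its underside, on the table; z up. It may be to the left or to the right of the desk.
- desk: Fixed wooden desk with a grippy black rubber mat, sloping 30 degrees, low edge away from the robot; 220 mm up the slope x 390 mm wide. The leaves lie on it in a row across it, about 115 mm apart, in any order and turned any way; friction holds them. Origin: centre of the mat's surface, 90 mm above the table; x down the slope, y across, z the mat's normal. The bottom edge has a lip 7 mm high.
- lamp (a point): Middle of a fixed white lamp tube, 14 mm thick, 420 mm long, level, running along the desk's y above the leaves, 245 mm above the table. Its ends are held by 10 mm rods that stand 69 mm nearer the robot, just outside the desk's sides. The tube is in the way of a hand coming straight down on a leaf; a hand leaning out away from the robot, square to the mat, clears it.
- ink: Bystander: small black ink bottle with a red cap, 34 mm across, 75 mm tall. Not to be disturbed.
- jar: Bystander: amber glass jar with white lid, 74 mm across, 115 mm tall. Not to be disturbed.
- lid_a: Bystander: white round jar lid lying flat, 72 mm across, 12 mm tall. Not to be disturbed.
- brush: Bystander: brush lying on the table, about 0.14 m long. Not to be disturbed.
- screwdriver: Bystander: screwdriver lying on the table, about 0.2 m long. Not to be disturbed.
- carton: Bystander: small brown cardboard carton, 60 x 45 mm, 90 mm tall. Not to be disturbed.
Mind the look-alikes: they are no part of the job. Leave any turquoise look-alike of the left_b alone. What is shaped like the right but green is not meant.

How it is judged (in metres and radians):
At the end, for the whole second after the job is handed in: Both left-hand leaves are in the blue tray and the right-hand leaf is in the yellow tray (origin inside the walls), each at rest, rib up, within 0.12 rad of level, its underside within 5 mm of the tray's floor (x of left_a in the frame of tray_blue between -0.104 and 0.104 m and y of left_a in the frame of tray_blue between -0.069 and 0.069 m and z of left_a in the frame of tray_blue between 0 and 0.009 m and angle between each of left_a, left_b, right's own z axis and vertical below 0.12 rad and linear speed of each of left_a, left_b, right below 0.02 m/s and x of left_b in the frame of tray_blue between -0.104 and 0.104 m and y of left_b in the frame of tray_blue between -0.069 and 0.069 m and z of left_b in the frame of tray_blue between 0 and 0.009 m and x of right in the frame of tray_yellow between -0.104 and 0.104 m and y of right in the frame of tray_yellow between -0.069 and 0.069 m and z of right in the frame of tray_yellow between 0 and 0.009 m); the robot touches nothing.
It fails at once if the ink bottle, jar, jar lid, brush, screwdriver or carton is shifted by more than 40 mm (distance of any of ink, jar, lid_a, brush, screwdriver, carton from where it was at the start of the episode above 0.04 m).
It also fails if it takes over 72 s, if anything falls off the work surface, if the arm or the gripper's body presses on something with over 40 N, if the wrist force passes 120 N, or if a joint passes its speed limit or range.

## Working session

There is one attempt and no reset: what is moved stays moved. The work goes in short steps, Python scripts to look and compute and a tool call to move; the robot and the scene stay as the last step left them, time stands still between calls to the robot, and variables do not carry over. Pictures are saved under pics/ and viewed, at most 10 in all, crops included, and the job is handed in when it is done.

Besides the shell and the picture viewer there is one more tool, called after "Call:" as name(argument=value, ...) on one line, values as JSON. drive_tool: Moves the arm, as the interface text tells. Its arguments: {"type":"object","properties":{"moves":{"type":"array"},"force":{"type":"number"}},"required":["moves"]}

```bash
ls; mkdir -p pics; python3 - <<'E'
from cell import sensors, vision, workorder, env
import cv2, numpy as np
for n in ("top","side"):
    c=vision.read_camera(n); cv2.imwrite(f"pics/{n}0.png",c["image"][:,:,::-1]); np.savez(f"pics/{n}0.npz",**c)
    print(n,c["fx"],c["fy"],c["cx"],c["cy"],np.round(c["R"],3).tolist(),np.round(c["t"],3))
print(sensors.get_obs()); print(env.tip_extent)
E
```

```text
pics
top 519.829268845405 519.829268845405 326.60230820008263 198.97218323884934 [[-0.019, -1.0, 0.024], [-0.986, 0.015, -0.168], [0.168, -0.027, -0.985]] [-0.048  0.499  1.399]
side 478.733666506018 478.733666506018 316.62817802090086 199.43837622654522 [[-0.978, -0.21, -0.015], [-0.091, 0.488, -0.868], [0.189, -0.847, -0.497]] [0.486 0.186 1.241]
{'time_s': 0.1, 'qpos': array([72.37095161, 18.43474728, -4.01430554, 83.16701073,  1.29415192,
       78.54093707, -3.26126469]), 'joint_velocities': array([ 0.04507088, -0.04844967, -0.09087623, -0.3153975 , -0.06866314,
        0.01622451,  0.00188845]), 'effort': array([-6.05891219e-04, -4.92569876e+01, -4.06411244e-01, -3.13399208e+01,
       -6.41270215e-02,  3.94861191e-02,  8.20253331e-05]), 'tool_pos': array([ 0.20536525, -0.61620447,  0.22957934]), 'tool_rot': array([-1.79902483e+02,  4.98005051e-03,  1.84360300e+01]), 'force': array([-0.4009246 ,  0.02069869, -0.28890527]), 'wrist_torque': array([-0.05532754, -0.018538  , -0.02053788]), 'grasp_force': 0.0, 'grip_width': 0.08687508000506869}
0.008
```

View pics/top0.png

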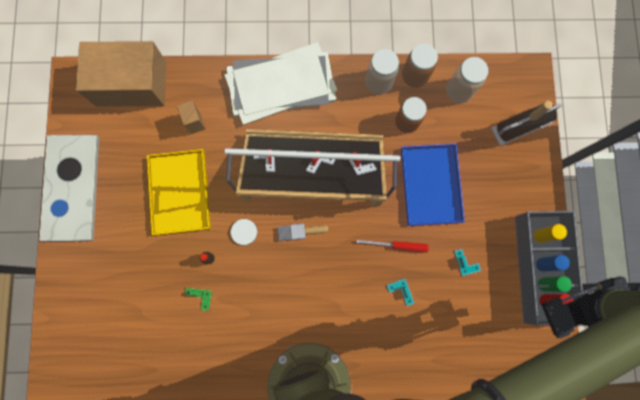

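View pics/side0.png

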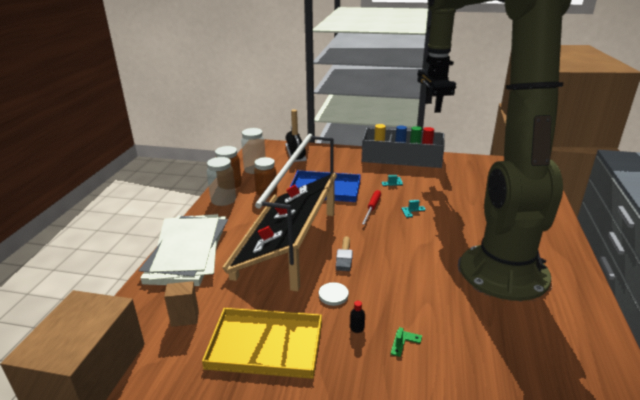

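Top view: the blue tray is at (432,185), right of the desk, and the yellow tray is at (178,192), left of it. The three white and red leaves on the black mat are at about (268,160), (318,160) and (362,163). The look-alikes are turquoise at (467,263) and (402,291) and green at (200,298), all on the table, so they are not meant. Next I'll take enlarged crops to tell left from right.

```bash
python3 - <<'E'
import cv2, numpy as np
a=cv2.imread("pics/top0.png")[120:210,215:405]; b=cv2.imread("pics/side0.png")[170:280,220:345]
a=cv2.resize(a,None,fx=4,fy=4,interpolation=cv2.INTER_CUBIC)
b=cv2.resize(b,None,fx=5,fy=5,interpolation=cv2.INTER_CUBIC)
cv2.imwrite("pics/ctop.png",a);cv2.imwrite("pics/cside.png",b)
E
```

```text
(no output)
```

View pics/ctop.png

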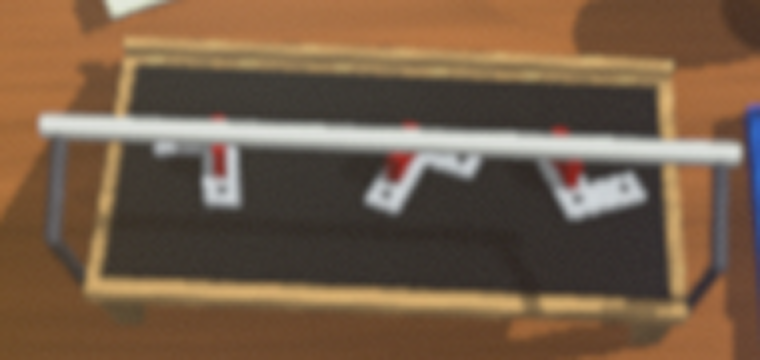

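View pics/cside.png

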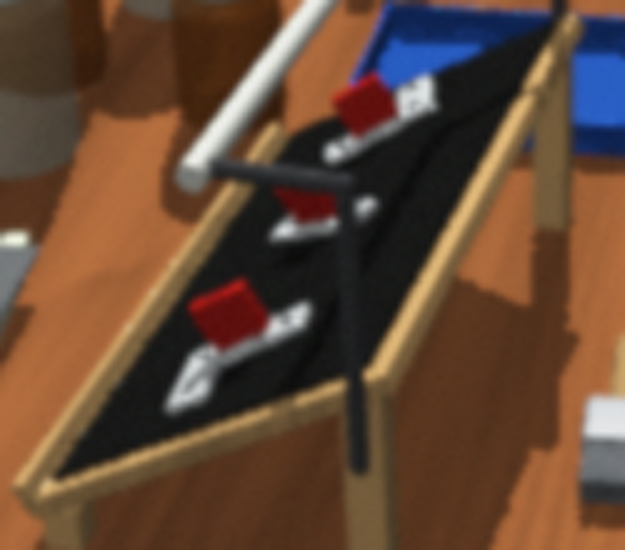

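Crops: leaf 1 at crop (220,165) has its foot end away from the robot and pointing left, so it is left-hand. Leaf 2 at (400,170) has its foot at the upper right, turning right, so it is right-hand. Leaf 3 at (575,190) has its arm heading toward the robot with the foot turning to its own left, so it is left-hand. That gives two left and one right, as described. Next I'll measure the poses.

```bash
cat > h.py <<'E'
import numpy as np, cv2
from scipy.optimize import least_squares
from scipy.spatial.transform import Rotation as Ro
def cam(n): return dict(np.load(f"pics/{n}0.npz"))
C={n:cam(n) for n in("top","side")}
def proj(c,X):
    p=np.atleast_2d(X)@c["R"].T+c["t"]; return np.c_[c["fx"]*p[:,0]/p[:,2]+c["cx"],c["fy"]*p[:,1]/p[:,2]+c["cy"]]
def ray(c,uv):
    uv=np.atleast_2d(uv); d=np.c_[(uv[:,0]-c["cx"])/c["fx"],(uv[:,1]-c["cy"])/c["fy"],np.ones(len(uv))]@c["R"]
    return -c["R"].T@c["t"],d
def onplane(c,uv,p0,n):
    o,d=ray(c,uv); return o+d*(((p0-o)@n)/(d@n))[:,None]
def deskR(yaw): return Ro.from_euler("ZY",[yaw,30],degrees=True).as_matrix()
T=lambda p:np.array(p)/4+[215,120]-.4
S=lambda p:np.array(p)/5+[220,170]-.4
E
python3 - <<'E'
from h import *
tc=T([(133,65),(657,85),(672,300),(104,280)]); sc=S([(58,478),(372,380),(560,25)])
sg=np.array([(1,1),(1,-1),(-1,-1),(-1,1)])
def pts(v):
    P=np.c_[sg*[v[3],v[4]],np.zeros(4)]; return P@deskR(v[2]).T+[v[0],v[1],.09]
def f(v):
    P=pts(v); return np.r_[(proj(C["top"],P)-tc).ravel(),(proj(C["side"],P[[0,3,2]])-sc).ravel()]
r=least_squares(f,[.6,0,0,.11,.195]); print("desk",r.x.round(4),"res",r.fun.round(1))
v=r.x; R=deskR(v[2]); o=np.array([v[0],v[1],.09]); np.savez("pics/desk.npz",R=R,o=o,yaw=v[2])
L=onplane(C["top"],T([(40,125),(742,153)]),np.array([0,0,.245]),np.array([0,0,1.])); 
print("lamp ends world",L.round(3).tolist(),"desk frame",((L-o)@R).round(3).tolist())
d=lambda n,uv,h:((onplane(C[n],uv,o+R[:,2]*h,R[:,2])-o)@R)[:,:2].round(4).tolist()
print("L1 side rib top",d("side",S([(192,297),(243,281)]),.033)," plate tail,footcorner",d("side",S([(305,313),(178,405)]),.005))
print("L1 top tail corners",d("top",T([(203,207),(241,207)]),.005))
print("L3 side rib top",d("side",S([(333,94),(376,73)]),.033)); print("L3 top corner,foot end corners,tail",d("top",T([(578,220),(633,172),(647,198),(540,160)]),.005))
print("L2 side rib top L,plate tail..",d("side",S([(275,190),(272,240),(378,203)]),.033)); print("L2 top tail corners, foot",d("top",T([(365,202),(397,213),(470,180),(480,160)]),.005))
hsv=lambda n:cv2.cvtColor(C[n]["image"],cv2.COLOR_RGB2HSV)
def mask(n,lo,hi,a=0):
    m=cv2.inRange(hsv(n),lo,hi); return m
for n in("top","side"):
  m=mask(n,(0,150,60),(8,255,255))|mask(n,(174,150,60),(180,255,255))
  k,l,st,ce=cv2.connectedComponentsWithStats(m)
  print(n,[(s.tolist(),c.round(1).tolist()) for s,c in zip(st[1:],ce[1:]) if s[4]>15])
for nm,lo,hi in(("blue",(105,150,60),(125,255,255)),("yellow",(22,180,80),(32,255,255))):
  m=mask("top",lo,hi); k,l,st,ce=cv2.connectedComponentsWithStats(m); i=1+st[1:,4].argmax()
  cn=cv2.findContours((l==i).astype(np.uint8),0,2)[0][0]; b=cv2.boxPoints(cv2.minAreaRect(cn))
  P=onplane(C["top"],b,np.array([0,0,.02]),np.array([0,0,1.])); print(nm,P[:,:2].mean(0).round(3),P[:,:2].round(3).tolist())
E
```

```text
desk [ 0.587  -0.0178 -3.0361  0.0984  0.1855] res [ 0.   0.4 -0.   0.6 -0.3 -0.2 -1.5 -0.7  0.2  0.5  0.2 -2.6 -0.2 -0.8]
lamp ends world [[0.585, 0.193, 0.245], [0.562, -0.23, 0.245]] desk frame [[-0.089, 0.21, 0.128], [-0.089, -0.214, 0.128]]
L1 side rib top [[0.0287, 0.1003], [-0.0074, 0.1056]]  plate tail,footcorner [[-0.0296, 0.1073], [0.0291, 0.16]]
L1 top tail corners [[-0.0379, 0.1232], [-0.0366, 0.0981]]
L3 side rib top [[0.0256, -0.1245], [-0.0044, -0.1291]]
L3 top corner,foot end corners,tail [[-0.0366, -0.126], [0.0096, -0.1645], [-0.0141, -0.173], [0.0175, -0.1012]]
L2 side rib top L,plate tail.. [[0.0187, -0.0048], [-0.0094, 0.0662], [-0.0807, 0.0734]]
L2 top tail corners, foot [[-0.0278, 0.0162], [-0.0366, -0.0054], [-0.0038, -0.0537], [0.0153, -0.0603]]
top [([312, 159, 5, 5, 16], [314.0, 160.6]), ([392, 241, 37, 12, 330], [410.1, 246.2]), ([200, 253, 9, 9, 59], [203.7, 256.7]), ([540, 294, 29, 10, 144], [552.0, 297.2]), ([563, 299, 11, 6, 32], [567.9, 301.4])]
side [([422, 127, 12, 17, 166], [427.7, 135.1]), ([286, 185, 13, 12, 93], [292.0, 190.6]), ([368, 190, 13, 21, 158], [374.3, 199.1]), ([275, 208, 12, 6, 49], [281.1, 210.3]), ([257, 225, 16, 14, 144], [265.2, 231.9]), ([354, 300, 8, 11, 77], [357.5, 305.1])]
blue [ 0.541 -0.357] [[0.647, -0.274], [0.661, -0.431], [0.434, -0.438], [0.423, -0.285]]
yellow [0.53  0.361] [[0.64, 0.458], [0.653, 0.291], [0.419, 0.267], [0.408, 0.43]]
```

```bash
cat > fit.py <<'E'
from h import *
D=np.load("pics/desk.npz"); R,o=D["R"],D["o"]
LM={"L1":(0,(0,.11),[("t",203,207,-36,11,5),("t",241,207,-36,-11,5),("t",153,157,14,44,5),("s",192,297,16,-5,33),("s",243,281,-16,-5,33),("s",270,324,-16,5,5),("s",214,350,16,5,5),("s",312,308,-36,-11,5),("s",166,411,36,44,0)]),
"L3":(180,(0,-.125),[("t",578,220,36,-11,5),("t",633,172,14,44,5),("t",647,198,36,44,5),("t",585,183,14,11,5),("s",333,94,-16,5,33),("s",376,73,16,5,33),("s",350,137,-16,-5,5),("s",393,112,16,-5,5),("s",325,158,-36,-11,2),("s",433,75,36,44,5)]),
"L2":(-35,(0,0),[("t",365,202,-36,11,5),("t",397,213,-36,-11,5),("t",470,180,14,-44,5),("t",480,155,36,-44,5),("s",290,222,16,5,5),("s",340,210,-16,5,5),("s",378,203,-36,-11,5),("s",270,240,36,11,2)])}
for k,(a,(x,y),L) in LM.items():
    B=np.array([l[3:] for l in L])/1000.; uv=np.array([(T if l[0]=="t" else S)(l[1:3]) for l in L])
    def f(v):
        P=(Ro.from_euler("z",v[2]).apply(B)+[v[0],v[1],v[3]])@R.T+o
        q=np.array([proj(C["top" if l[0]=="t" else "side"],p)[0] for l,p in zip(L,P)]); return np.r_[(q-uv).ravel(),v[3]*200]
    r=least_squares(f,[x,y,np.radians(a),0],loss="soft_l1"); v=r.x
    print(k,(v[[0,1,3]]*1000).round(1),np.degrees(v[2]).round(1),"res",r.fun.round(1).tolist())
E
python3 fit.py
```

```text
L1 [  2.  116.    2.9] 7.0 res [0.3, -1.5, -0.9, -1.9, -0.0, -1.9, 0.7, 0.5, 0.7, -0.9, 0.2, 1.2, 1.1, 0.5, -0.3, -1.6, 1.2, 0.8, 0.6]
L3 [   7.  -119.1    1.6] 197.9 res [-2.3, -2.2, 0.4, 0.2, -0.3, -0.5, 1.0, -0.3, -0.4, 0.2, 0.3, -0.7, 0.9, 0.5, 1.6, 0.4, 0.5, 0.9, -0.3, -0.8, 0.3]
L2 [ 1.5 -7.   1.5] -21.0 res [0.0, -0.3, -0.4, -0.5, -0.2, -1.1, 0.3, -0.2, 2.5, 0.6, -0.2, 1.7, 0.2, -1.2, 1.4, -0.1, 0.3]
```

```bash
cat > plan.py <<'E'
from h import *
from cell import sensors
D=np.load("pics/desk.npz"); R,o=D["R"],D["o"]
LEAF={"L1":(2,116,2.5,7),"L2":(1.5,-7,2,-21),"L3":(7,-119,2,17.9)}   # mm, deg; angle of tool x in desk frame
FL=np.diag([1,-1,-1.])
def grasp(k,h):
    x,y,z,a=LEAF[k]; B=R@Ro.from_euler("z",a,degrees=True).as_matrix()
    return o+R@(np.array([x,y,z+h])/1000),B@FL
def down(p,yaw): return np.array(p),Ro.from_euler("z",yaw,degrees=True).as_matrix()@FL
def rows(*wps):
    s=sensors.get_obs(); p0=np.array(s["tool_pos"]); R0=Ro.from_euler("xyz",s["tool_rot"],degrees=True).as_matrix()
    pp,RR=p0,R0
    for p,Rt in wps:
        d=R0.T@(p-p0)*1000; w=Ro.from_matrix(R0.T@Rt).as_rotvec()
        n=max(np.linalg.norm(p-pp)/.0625,np.degrees(Ro.from_matrix(RR.T@Rt).magnitude())/10.7)
        print("xyz",d.round(0),"r",w.round(3),"rows",round(n,1),"world",p.round(3)); pp,RR=p,Rt
    print("t",s["time_s"],"force",np.round(s["force"],1),"grip",s["grip_width"],"tool",p0.round(4),np.round(s["tool_rot"],1))
E
python3 -c "
from plan import *
g=grasp('L3',300)[1]
rows((np.array([.3,-.5,.45]),down([0,0,0],18.4)[1]),(np.array([.6,-.2,.48]),g),grasp('L3',200),grasp('L3',110))"
```

```text
xyz [ 127.  -81. -220.] r [-0.002  0.     0.001] rows 4.3 world [ 0.3  -0.5   0.45]
xyz [ 506. -270. -250.] r [ 0.175 -0.493  0.061] rows 6.8 world [ 0.6  -0.2   0.48]
xyz [ 607. -297.  -31.] r [ 0.175 -0.493  0.061] rows 3.9 world [ 0.688 -0.142  0.261]
xyz [ 565. -313.   47.] r [ 0.175 -0.493  0.061] rows 1.4 world [ 0.643 -0.14   0.183]
t 0.1 force [-0.4  0.  -0.3] grip 0.08687508000506869 tool [ 0.2054 -0.6162  0.2296] [-179.9    0.    18.4]
```

Call:
drive_tool(moves=[{"x": 60, "y": -40, "z": -110, "fingers": -0.15}, {"x": 127, "y": -81, "z": -220, "fingers": -0.15}, {"x": 127, "y": -81, "z": -220, "fingers": -0.15}, {"x": 127, "y": -81, "z": -220, "fingers": -0.15}, {"x": 506, "y": -270, "z": -250, "rx": 0.175, "ry": -0.493, "rz": 0.061, "fingers": -0.15}, {"x": 506, "y": -270, "z": -250, "rx": 0.175, "ry": -0.493, "rz": 0.061, "fingers": -0.15}, {"x": 506, "y": -270, "z": -250, "rx": 0.175, "ry": -0.493, "rz": 0.061, "fingers": -0.15}, {"x": 506, "y": -270, "z": -250, "rx": 0.175, "ry": -0.493, "rz": 0.061, "fingers": -0.15}, {"x": 506, "y": -270, "z": -250, "rx": 0.175, "ry": -0.493, "rz": 0.061, "fingers": -0.15}, {"x": 506, "y": -270, "z": -250, "rx": 0.175, "ry": -0.493, "rz": 0.061, "fingers": -0.15}, {"x": 506, "y": -270, "z": -250, "rx": 0.175, "ry": -0.493, "rz": 0.061, "fingers": -0.15}, {"x": 506, "y": -270, "z": -250, "rx": 0.175, "ry": -0.493, "rz": 0.061, "fingers": -0.15}, {"x": 607, "y": -297, "z": -31, "rx": 0.175, "ry": -0.493, "rz": 0.061, "fingers": -0.15}, {"x": 607, "y": -297, "z": -31, "rx": 0.175, "ry": -0.493, "rz": 0.061, "fingers": -0.15}, {"x": 607, "y": -297, "z": -31, "rx": 0.175, "ry": -0.493, "rz": 0.061, "fingers": -0.15}, {"x": 607, "y": -297, "z": -31, "rx": 0.175, "ry": -0.493, "rz": 0.061, "fingers": -0.15}, {"x": 607, "y": -297, "z": -31, "rx": 0.175, "ry": -0.493, "rz": 0.061, "fingers": -0.15}, {"x": 607, "y": -297, "z": -31, "rx": 0.175, "ry": -0.493, "rz": 0.061, "fingers": -0.15}])

```text
invalid input at $.moves[0]: expected keys x, y, z, rx, ry, rz, fingers
```

```bash
python3 -c "
from plan import *
rows(grasp('L3',200),grasp('L3',70),grasp('L3',24),grasp('L3',16))"
```

```text
xyz [ 607. -297.  -31.] r [ 0.175 -0.493  0.061] rows 10.8 world [ 0.688 -0.142  0.261]
xyz [ 547. -321.   81.] r [ 0.175 -0.493  0.061] rows 2.1 world [ 0.623 -0.139  0.149]
xyz [ 525. -329.  121.] r [ 0.175 -0.493  0.061] rows 0.7 world [ 0.6   -0.138  0.109]
xyz [ 522. -331.  128.] r [ 0.175 -0.493  0.061] rows 0.1 world [ 0.596 -0.137  0.102]
t 0.1 force [-0.4  0.  -0.3] grip 0.08687508000506869 tool [ 0.2054 -0.6162  0.2296] [-179.9    0.    18.4]
```

All keys are needed in every row.

Call:
drive_tool(moves=[{"x": 60, "y": -40, "z": -110, "rx": 0, "ry": 0, "rz": 0, "fingers": -0.15}, {"x": 127, "y": -81, "z": -220, "rx": 0, "ry": 0, "rz": 0, "fingers": -0.15}, {"x": 127, "y": -81, "z": -220, "rx": 0, "ry": 0, "rz": 0, "fingers": -0.15}, {"x": 127, "y": -81, "z": -220, "rx": 0, "ry": 0, "rz": 0, "fingers": -0.15}, {"x": 506, "y": -270, "z": -250, "rx": 0.175, "ry": -0.493, "rz": 0.061, "fingers": -0.15}, {"x": 506, "y": -270, "z": -250, "rx": 0.175, "ry": -0.493, "rz": 0.061, "fingers": -0.15}, {"x": 506, "y": -270, "z": -250, "rx": 0.175, "ry": -0.493, "rz": 0.061, "fingers": -0.15}, {"x": 506, "y": -270, "z": -250, "rx": 0.175, "ry": -0.493, "rz": 0.061, "fingers": -0.15}, {"x": 506, "y": -270, "z": -250, "rx": 0.175, "ry": -0.493, "rz": 0.061, "fingers": -0.15}, {"x": 506, "y": -270, "z": -250, "rx": 0.175, "ry": -0.493, "rz": 0.061, "fingers": -0.15}, {"x": 506, "y": -270, "z": -250, "rx": 0.175, "ry": -0.493, "rz": 0.061, "fingers": -0.15}, {"x": 506, "y": -270, "z": -250, "rx": 0.175, "ry": -0.493, "rz": 0.061, "fingers": -0.15}, {"x": 607, "y": -297, "z": -31, "rx": 0.175, "ry": -0.493, "rz": 0.061, "fingers": -0.15}, {"x": 607, "y": -297, "z": -31, "rx": 0.175, "ry": -0.493, "rz": 0.061, "fingers": -0.15}, {"x": 607, "y": -297, "z": -31, "rx": 0.175, "ry": -0.493, "rz": 0.061, "fingers": -0.15}, {"x": 607, "y": -297, "z": -31, "rx": 0.175, "ry": -0.493, "rz": 0.061, "fingers": -0.15}, {"x": 607, "y": -297, "z": -31, "rx": 0.175, "ry": -0.493, "rz": 0.061, "fingers": -0.15}, {"x": 607, "y": -297, "z": -31, "rx": 0.175, "ry": -0.493, "rz": 0.061, "fingers": -0.15}])

```text
time_s: 2.35
tool_pos: [0.6732, -0.1376, 0.2427]
tool_rot: [-170.6, 27.2, 17.5]
force: [-0.1, -0.4, 0.2]
grip_width: 0.0498
grasp_force: 0.0
```

```bash
python3 -c "
from plan import *
rows(grasp('L3',200),grasp('L3',70),grasp('L3',28),grasp('L3',16))"
```

```text
xyz [  2.   5. -23.] r [ 0.012 -0.021  0.005] rows 0.4 world [ 0.688 -0.142  0.261]
xyz [ -0.   3. 107.] r [ 0.012 -0.021  0.005] rows 2.1 world [ 0.623 -0.139  0.149]
xyz [ -1.   3. 148.] r [ 0.012 -0.021  0.005] rows 0.7 world [ 0.602 -0.138  0.112]
xyz [ -1.   3. 160.] r [ 0.012 -0.021  0.005] rows 0.2 world [ 0.596 -0.137  0.102]
t 2.35 force [-0.1 -0.4  0.2] grip 0.04983239468814016 tool [ 0.6732 -0.1376  0.2427] [-170.6   27.2   17.5]
```

Call:
drive_tool(moves=[{"x": 0, "y": 3, "z": 50, "rx": 0.012, "ry": -0.021, "rz": 0.005, "fingers": -0.15}, {"x": 0, "y": 3, "z": 95, "rx": 0.012, "ry": -0.021, "rz": 0.005, "fingers": -0.15}, {"x": 0, "y": 3, "z": 107, "rx": 0.012, "ry": -0.021, "rz": 0.005, "fingers": -0.15}, {"x": 0, "y": 3, "z": 107, "rx": 0.012, "ry": -0.021, "rz": 0.005, "fingers": -0.15}, {"x": 0, "y": 3, "z": 107, "rx": 0.012, "ry": -0.021, "rz": 0.005, "fingers": -0.15}])

```text
time_s: 2.98
tool_pos: [0.6236, -0.1423, 0.1546]
tool_rot: [-170.4, 28.0, 17.0]
force: [0.3, -0.4, 0.3]
grip_width: 0.05
grasp_force: 0.0
```

```bash
python3 -c "
from plan import *
rows(grasp('L3',70),grasp('L3',40),grasp('L3',16))
from cell import vision
out=[]
for n in('top','side'):
    c=vision.read_camera(n); im=c['image'][:,:,::-1]
    im=im[110:210,300:420] if n=='top' else im[130:230,250:350]
    out.append(cv2.resize(im,(0,0),fx=3.6,fy=3.6,interpolation=cv2.INTER_CUBIC))
cv2.imwrite('pics/g3.png',np.hstack(out))"
```

```text
xyz [ 3. -3.  6.] r [ 0.004 -0.008 -0.006] rows 0.1 world [ 0.623 -0.139  0.149]
xyz [ 3. -3. 36.] r [ 0.004 -0.008 -0.006] rows 0.5 world [ 0.608 -0.138  0.123]
xyz [ 2. -3. 60.] r [ 0.004 -0.008 -0.006] rows 0.4 world [ 0.596 -0.137  0.102]
t 2.975 force [ 0.3 -0.4  0.3] grip 0.05000696420697967 tool [ 0.6236 -0.1423  0.1546] [-170.4   28.    17. ]
```

View pics/g3.png

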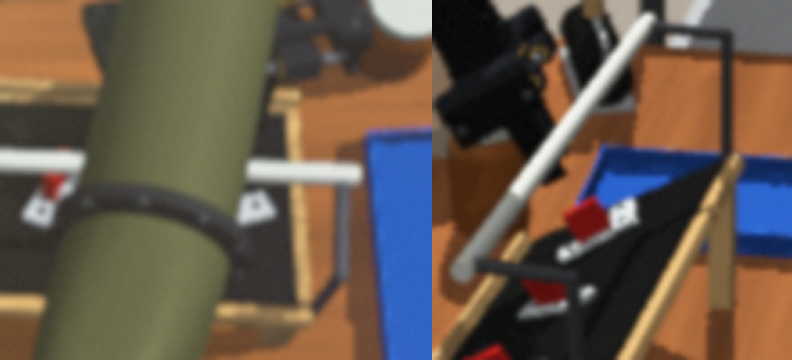

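The top view is blocked by the forearm. In the side view the fingertips at (550,170) stand square above the leaf-3 rib at (585,220). I'll go down to just above the plate.

Call:
drive_tool(moves=[{"x": 2, "y": -3, "z": 25, "rx": 0.004, "ry": -0.008, "rz": -0.006, "fingers": -0.15}, {"x": 2, "y": -3, "z": 40, "rx": 0.004, "ry": -0.008, "rz": -0.006, "fingers": -0.15}, {"x": 2, "y": -3, "z": 50, "rx": 0.004, "ry": -0.008, "rz": -0.006, "fingers": -0.15}, {"x": 2, "y": -3, "z": 56, "rx": 0.004, "ry": -0.008, "rz": -0.006, "fingers": -0.15}, {"x": 2, "y": -3, "z": 56, "rx": 0.004, "ry": -0.008, "rz": -0.006, "fingers": -0.15}, {"x": 2, "y": -3, "z": 56, "rx": 0.004, "ry": -0.008, "rz": -0.006, "fingers": -0.15}])

```text
time_s: 3.82
tool_pos: [0.5958, -0.1372, 0.1038]
tool_rot: [-169.8, 28.6, 17.5]
force: [0.3, -0.0, -0.5]
grip_width: 0.0502
grasp_force: 0.0
```

```bash
python3 -c "
from plan import *
rows(grasp('L3',16))
from cell import vision
c=vision.read_camera('side'); im=c['image'][140:230,260:350,::-1]
cv2.imwrite('pics/g3b.png',cv2.resize(im,(0,0),fx=6,fy=6,interpolation=cv2.INTER_CUBIC))"
```

```text
xyz [1. 0. 2.] r [-0.001  0.003  0.001] rows 0.0 world [ 0.596 -0.137  0.102]
t 3.825 force [ 0.3 -0.  -0.5] grip 0.05024441783490621 tool [ 0.5958 -0.1372  0.1038] [-169.8   28.6   17.5]
```

View pics/g3b.png

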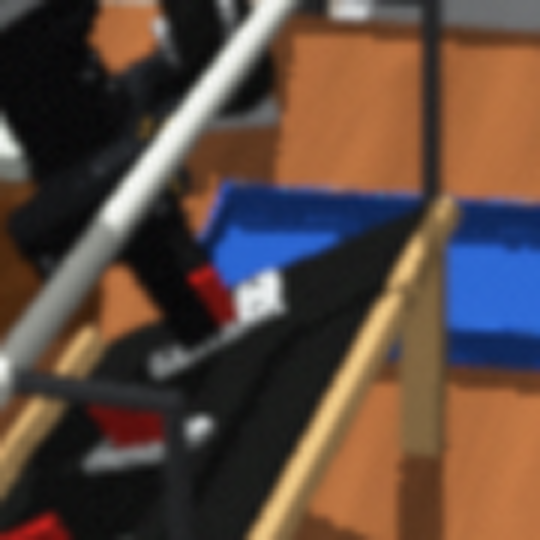

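The near finger covers the left two thirds of the rib, with red visible at (212,295). I'll shift 5 mm uphill (tool −x), close, and lift a little.

Call:
drive_tool(moves=[{"x": -5, "y": 0, "z": 0, "rx": 0, "ry": 0, "rz": 0, "fingers": -0.15}, {"x": -5, "y": 0, "z": 0, "rx": 0, "ry": 0, "rz": 0, "fingers": 1}, {"x": -5, "y": 0, "z": 0, "rx": 0, "ry": 0, "rz": 0, "fingers": 1}, {"x": -5, "y": 0, "z": 0, "rx": 0, "ry": 0, "rz": 0, "fingers": 1}, {"x": -5, "y": 0, "z": 0, "rx": 0, "ry": 0, "rz": 0, "fingers": 1}, {"x": -5, "y": 0, "z": 0, "rx": 0, "ry": 0, "rz": 0, "fingers": 1}, {"x": -5, "y": 0, "z": 0, "rx": 0, "ry": 0, "rz": 0, "fingers": 1}, {"x": -5, "y": 0, "z": 0, "rx": 0, "ry": 0, "rz": 0, "fingers": 1}], force=30)

```text
time_s: 4.88
tool_pos: [0.5911, -0.1383, 0.1056]
tool_rot: [-169.8, 28.6, 17.5]
force: [0.6, 0.3, -1.2]
grip_width: 0.0099
grasp_force: 30.0
```

```bash
python3 -c "
from plan import *
G=grasp('L3',0)[1]; p=np.array([.591,-.138,.1056]); A=lambda d:(p+R[:,2]*d,G)
rows(A(60),A(120),(np.array([.62,-.16,.36]),G),down([.59,-.374,.36],4),down([.59,-.374,.10],4),down([.59,-.374,.04],4))"
```

```text
xyz [  -251.    -93. -59999.] r [-0.002  0.004  0.001] rows 960.0 world [30.549 -1.727 52.067]
xyz [   -502.    -186. -119999.] r [-0.002  0.004  0.001] rows 960.0 world [ 60.507  -3.316 104.029]
xyz [-103.  -12. -235.] r [-0.002  0.004  0.001] rows 1916.2 world [ 0.62 -0.16  0.36]
xyz [-185.  187. -226.] r [-0.115  0.516  0.186] rows 3.5 world [ 0.59  -0.374  0.36 ]
xyz [-60. 228.  -1.] r [-0.115  0.516  0.186] rows 4.2 world [ 0.59  -0.374  0.1  ]
xyz [-32. 237.  51.] r [-0.115  0.516  0.186] rows 1.0 world [ 0.59  -0.374  0.04 ]
t 4.875 force [ 0.6  0.3 -1.2] grip 0.009943011957681143 tool [ 0.5911 -0.1383  0.1056] [-169.8   28.6   17.5]
```

Call:
drive_tool(moves=[{"x": 0, "y": 0, "z": -40, "rx": 0, "ry": 0, "rz": 0, "fingers": 1}, {"x": 0, "y": 0, "z": -80, "rx": 0, "ry": 0, "rz": 0, "fingers": 1}, {"x": 0, "y": 0, "z": -120, "rx": 0, "ry": 0, "rz": 0, "fingers": 1}, {"x": 0, "y": 0, "z": -120, "rx": 0, "ry": 0, "rz": 0, "fingers": 1}, {"x": -50, "y": -6, "z": -178, "rx": 0, "ry": 0, "rz": 0, "fingers": 1}, {"x": -103, "y": -12, "z": -235, "rx": 0, "ry": 0, "rz": 0, "fingers": 1}, {"x": -103, "y": -12, "z": -235, "rx": 0, "ry": 0, "rz": 0, "fingers": 1}, {"x": -103, "y": -12, "z": -235, "rx": 0, "ry": 0, "rz": 0, "fingers": 1}, {"x": -130, "y": 54, "z": -232, "rx": -0.04, "ry": 0.172, "rz": 0.062, "fingers": 1}, {"x": -158, "y": 120, "z": -229, "rx": -0.077, "ry": 0.344, "rz": 0.124, "fingers": 1}, {"x": -185, "y": 187, "z": -226, "rx": -0.115, "ry": 0.516, "rz": 0.186, "fingers": 1}, {"x": -185, "y": 187, "z": -226, "rx": -0.115, "ry": 0.516, "rz": 0.186, "fingers": 1}, {"x": -185, "y": 187, "z": -226, "rx": -0.115, "ry": 0.516, "rz": 0.186, "fingers": 1}, {"x": -185, "y": 187, "z": -226, "rx": -0.115, "ry": 0.516, "rz": 0.186, "fingers": 1}, {"x": -185, "y": 187, "z": -226, "rx": -0.115, "ry": 0.516, "rz": 0.186, "fingers": 1}])

```text
time_s: 6.75
tool_pos: [0.5915, -0.3714, 0.3597]
tool_rot: [-180.0, 0.1, 4.2]
force: [0.8, 0.7, -1.5]
grip_width: 0.0095
grasp_force: 30.0
```

```bash
python3 -c "
from plan import *
rows(down([.59,-.374,.10],4),down([.59,-.374,.04],4))
from cell import vision
out=[]
for n in('top','side'):
    c=vision.read_camera(n); im=c['image'][:,:,::-1]
    im=im[100:240,330:500] if n=='top' else im[60:200,270:450]
    out.append(cv2.resize(im,(0,0),fx=2.2,fy=2.2,interpolation=cv2.INTER_CUBIC))
cv2.imwrite('pics/p3.png',np.hstack(out))"
```

```text
xyz [ -1.   3. 260.] r [-0.001  0.001  0.003] rows 4.2 world [ 0.59  -0.374  0.1  ]
xyz [ -1.   3. 320.] r [-0.001  0.001  0.003] rows 1.0 world [ 0.59  -0.374  0.04 ]
t 6.75 force [ 0.8  0.7 -1.5] grip 0.009475188487325368 tool [ 0.5915 -0.3714  0.3597] [-1.8e+02  1.0e-01  4.2e+00]
```

View pics/p3.png

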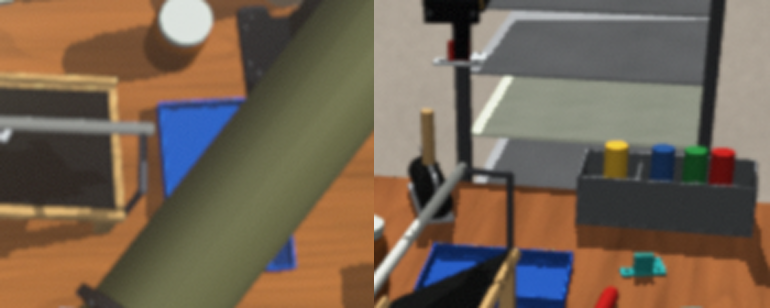

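The leaf is held and level (side view, crop (458,62)), and the tray lies below. Lowering now.

Call:
drive_tool(moves=[{"x": -1, "y": 3, "z": 60, "rx": 0, "ry": 0, "rz": 0, "fingers": 1}, {"x": -1, "y": 3, "z": 120, "rx": 0, "ry": 0, "rz": 0, "fingers": 1}, {"x": -1, "y": 3, "z": 180, "rx": 0, "ry": 0, "rz": 0, "fingers": 1}, {"x": -1, "y": 3, "z": 240, "rx": 0, "ry": 0, "rz": 0, "fingers": 1}, {"x": -1, "y": 3, "z": 280, "rx": 0, "ry": 0, "rz": 0, "fingers": 1}, {"x": -1, "y": 3, "z": 310, "rx": 0, "ry": 0, "rz": 0, "fingers": 1}, {"x": -1, "y": 3, "z": 325, "rx": 0, "ry": 0, "rz": 0, "fingers": 1}, {"x": -1, "y": 3, "z": 332, "rx": 0, "ry": 0, "rz": 0, "fingers": 1}, {"x": -1, "y": 3, "z": 332, "rx": 0, "ry": 0, "rz": 0, "fingers": 1}, {"x": -1, "y": 3, "z": 332, "rx": 0, "ry": 0, "rz": 0, "fingers": 1}])

```text
time_s: 8.1
tool_pos: [0.5901, -0.3775, 0.0301]
tool_rot: [179.9, -0.1, 4.0]
force: [0.5, -0.4, -0.6]
grip_width: 0.0095
grasp_force: 30.0
```

Call:
drive_tool(moves=[{"x": 0, "y": 0, "z": 2, "rx": 0, "ry": 0, "rz": 0, "fingers": 1}, {"x": 0, "y": 0, "z": 3, "rx": 0, "ry": 0, "rz": 0, "fingers": 1}, {"x": 0, "y": 0, "z": 3, "rx": 0, "ry": 0, "rz": 0, "fingers": 1}])

```text
time_s: 8.48
tool_pos: [0.5892, -0.3769, 0.0255]
tool_rot: [180.0, 0.0, 4.0]
force: [0.8, -0.4, -0.8]
grip_width: 0.0098
grasp_force: 30.0
```

Call:
drive_tool(moves=[{"x": 0, "y": 0, "z": 1, "rx": 0, "ry": 0, "rz": 0, "fingers": 1}, {"x": 0, "y": 0, "z": 2, "rx": 0, "ry": 0, "rz": 0, "fingers": 1}, {"x": 0, "y": 0, "z": 2, "rx": 0, "ry": 0, "rz": 0, "fingers": 1}])

```text
time_s: 8.85
tool_pos: [0.5892, -0.3768, 0.0234]
tool_rot: [180.0, 0.0, 4.0]
force: [-0.8, 0.3, -0.6]
grip_width: 0.0094
grasp_force: 30.0
```

Call:
drive_tool(moves=[{"x": 0, "y": 0, "z": 1, "rx": 0, "ry": 0, "rz": 0, "fingers": 1}, {"x": 0, "y": 0, "z": 2, "rx": 0, "ry": 0, "rz": 0, "fingers": 1}, {"x": 0, "y": 0, "z": 2, "rx": 0, "ry": 0, "rz": 0, "fingers": 1}])

```text
time_s: 9.22
tool_pos: [0.5893, -0.3769, 0.0217]
tool_rot: [180.0, 0.0, 4.0]
force: [-0.0, 0.6, 1.5]
grip_width: 0.0094
grasp_force: 30.0
```

Call:
drive_tool(moves=[{"x": 0, "y": 0, "z": 1, "rx": 0, "ry": 0, "rz": 0, "fingers": 1}, {"x": 0, "y": 0, "z": 1, "rx": 0, "ry": 0, "rz": 0, "fingers": 0}, {"x": 0, "y": 0, "z": 1, "rx": 0, "ry": 0, "rz": 0, "fingers": -0.15}, {"x": 0, "y": 0, "z": 1, "rx": 0, "ry": 0, "rz": 0, "fingers": -0.15}, {"x": 0, "y": 0, "z": 1, "rx": 0, "ry": 0, "rz": 0, "fingers": -0.15}, {"x": 0, "y": 0, "z": -20, "rx": 0, "ry": 0, "rz": 0, "fingers": -0.15}, {"x": 0, "y": 0, "z": -80, "rx": 0, "ry": 0, "rz": 0, "fingers": -0.15}, {"x": 0, "y": 0, "z": -140, "rx": 0, "ry": 0, "rz": 0, "fingers": -0.15}, {"x": 0, "y": 0, "z": -200, "rx": 0, "ry": 0, "rz": 0, "fingers": -0.15}, {"x": 0, "y": 0, "z": -260, "rx": 0, "ry": 0, "rz": 0, "fingers": -0.15}, {"x": 0, "y": 0, "z": -320, "rx": 0, "ry": 0, "rz": 0, "fingers": -0.15}, {"x": 0, "y": 0, "z": -380, "rx": 0, "ry": 0, "rz": 0, "fingers": -0.15}, {"x": 0, "y": 0, "z": -380, "rx": 0, "ry": 0, "rz": 0, "fingers": -0.15}, {"x": 0, "y": 0, "z": -380, "rx": 0, "ry": 0, "rz": 0, "fingers": -0.15}])

```text
time_s: 10.98
tool_pos: [0.589, -0.3769, 0.4025]
tool_rot: [179.9, -0.0, 4.0]
force: [0.6, -0.6, -0.9]
grip_width: 0.0496
grasp_force: 0.0
```

```bash
python3 -c "
from plan import *
LEAF['L1']=(-2,116,2.5,4)
for y in (.0,):pass
rows((np.array([.60,.09,.42]),grasp('L1',0)[1]),grasp('L1',150),grasp('L1',70))"
```

```text
xyz [  43. -465.  -18.] r [ 0.051 -0.522  0.051] rows 7.5 world [0.6  0.09 0.42]
xyz [ 111. -465.  179.] r [ 0.051 -0.522  0.051] rows 3.3 world [0.668 0.094 0.223]
xyz [  71. -470.  248.] r [ 0.051 -0.522  0.051] rows 1.3 world [0.628 0.096 0.154]
t 10.975 force [ 0.6 -0.6 -0.9] grip 0.049585888786322384 tool [ 0.589  -0.3769  0.4025] [179.9  -0.    4. ]
```

Call:
drive_tool(moves=[{"x": 6, "y": -60, "z": -18, "rx": 0.007, "ry": -0.07, "rz": 0.007, "fingers": -0.15}, {"x": 12, "y": -120, "z": -18, "rx": 0.014, "ry": -0.14, "rz": 0.014, "fingers": -0.15}, {"x": 18, "y": -180, "z": -18, "rx": 0.02, "ry": -0.21, "rz": 0.02, "fingers": -0.15}, {"x": 24, "y": -240, "z": -18, "rx": 0.027, "ry": -0.28, "rz": 0.027, "fingers": -0.15}, {"x": 30, "y": -300, "z": -18, "rx": 0.034, "ry": -0.35, "rz": 0.034, "fingers": -0.15}, {"x": 36, "y": -360, "z": -18, "rx": 0.041, "ry": -0.42, "rz": 0.041, "fingers": -0.15}, {"x": 40, "y": -420, "z": -18, "rx": 0.048, "ry": -0.49, "rz": 0.048, "fingers": -0.15}, {"x": 43, "y": -465, "z": -18, "rx": 0.051, "ry": -0.522, "rz": 0.051, "fingers": -0.15}, {"x": 43, "y": -465, "z": -18, "rx": 0.051, "ry": -0.522, "rz": 0.051, "fingers": -0.15}, {"x": 43, "y": -465, "z": -18, "rx": 0.051, "ry": -0.522, "rz": 0.051, "fingers": -0.15}, {"x": 43, "y": -465, "z": -18, "rx": 0.051, "ry": -0.522, "rz": 0.051, "fingers": -0.15}, {"x": 66, "y": -465, "z": 48, "rx": 0.051, "ry": -0.522, "rz": 0.051, "fingers": -0.15}, {"x": 88, "y": -465, "z": 114, "rx": 0.051, "ry": -0.522, "rz": 0.051, "fingers": -0.15}, {"x": 111, "y": -465, "z": 179, "rx": 0.051, "ry": -0.522, "rz": 0.051, "fingers": -0.15}, {"x": 111, "y": -465, "z": 179, "rx": 0.051, "ry": -0.522, "rz": 0.051, "fingers": -0.15}, {"x": 111, "y": -465, "z": 179, "rx": 0.051, "ry": -0.522, "rz": 0.051, "fingers": -0.15}, {"x": 71, "y": -470, "z": 248, "rx": 0.051, "ry": -0.522, "rz": 0.051, "fingers": -0.15}, {"x": 71, "y": -470, "z": 248, "rx": 0.051, "ry": -0.522, "rz": 0.051, "fingers": -0.15}, {"x": 71, "y": -470, "z": 248, "rx": 0.051, "ry": -0.522, "rz": 0.051, "fingers": -0.15}, {"x": 71, "y": -470, "z": 248, "rx": 0.051, "ry": -0.522, "rz": 0.051, "fingers": -0.15}])

```text
time_s: 13.48
tool_pos: [0.6286, 0.0969, 0.1562]
tool_rot: [-177.7, 29.7, 1.6]
force: [0.7, 0.4, 0.4]
grip_width: 0.0503
grasp_force: 0.0
```

```bash
python3 -c "
from plan import *
LEAF['L1']=(-2,115,2.5,4)
rows(grasp('L1',70),grasp('L1',19))
from cell import vision
c=vision.read_camera('side'); im=c['image'][170:270,220:340,::-1]
a=cv2.resize(im,(0,0),fx=4,fy=4,interpolation=cv2.INTER_CUBIC)
c=vision.read_camera('top'); im=c['image'][100:240,340:500,::-1]
b=cv2.resize(im,(0,0),fx=2,fy=2,interpolation=cv2.INTER_CUBIC)
b=cv2.copyMakeBorder(b,0,400-len(b),0,0,0)
cv2.imwrite('pics/g1.png',np.hstack([a,b]))"
```

```text
xyz [0. 2. 3.] r [-0.    -0.003  0.   ] rows 0.0 world [0.628 0.095 0.154]
xyz [ 0.  2. 54.] r [-0.    -0.003  0.   ] rows 0.8 world [0.602 0.097 0.11 ]
t 13.475 force [0.7 0.4 0.4] grip 0.05034192578235299 tool [0.6286 0.0969 0.1562] [-177.7   29.7    1.6]
```

View pics/g1.png

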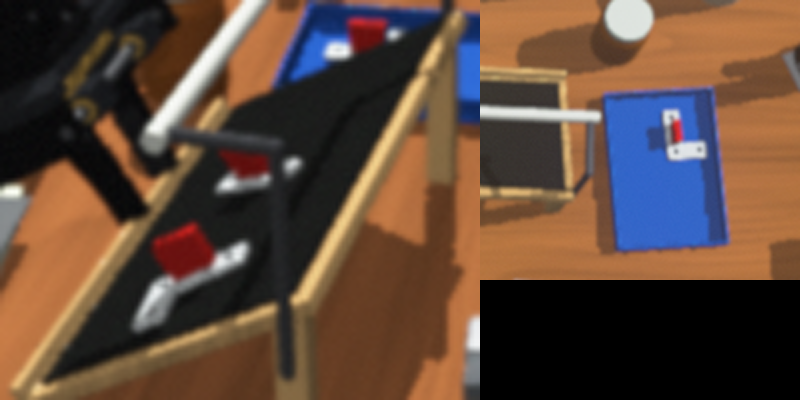

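Leaf 3 lies flat in the blue tray at crop (683,140), with room below it. The open fingers point along the mat normal at the leaf-1 rib, crop (185,250). Descending.

Call:
drive_tool(moves=[{"x": 0, "y": 1, "z": 20, "rx": 0, "ry": 0, "rz": 0, "fingers": -0.15}, {"x": 0, "y": 1, "z": 38, "rx": 0, "ry": 0, "rz": 0, "fingers": -0.15}, {"x": 0, "y": 1, "z": 48, "rx": 0, "ry": 0, "rz": 0, "fingers": -0.15}, {"x": 0, "y": 1, "z": 52, "rx": 0, "ry": 0, "rz": 0, "fingers": -0.15}, {"x": 0, "y": 1, "z": 53, "rx": 0, "ry": 0, "rz": 0, "fingers": -0.15}, {"x": 0, "y": 1, "z": 53, "rx": 0, "ry": 0, "rz": 0, "fingers": -0.15}])

```text
time_s: 14.32
tool_pos: [0.6014, 0.0974, 0.1078]
tool_rot: [-177.7, 29.9, 1.6]
force: [-0.7, 0.3, 0.6]
grip_width: 0.0499
grasp_force: 0.0
```

```bash
python3 -c "
from plan import *
LEAF['L1']=(-2,115,2.5,4)
rows(grasp('L1',18))
from cell import vision
c=vision.read_camera('side'); im=c['image'][180:270,230:330,::-1]
cv2.imwrite('pics/g1b.png',cv2.resize(im,(0,0),fx=5,fy=5,interpolation=cv2.INTER_CUBIC))"
```

```text
xyz [-0.  1. -1.] r [-0.  0.  0.] rows 0.0 world [0.602 0.097 0.109]
t 14.325 force [-0.7  0.3  0.6] grip 0.04986065450220599 tool [0.6014 0.0974 0.1078] [-177.7   29.9    1.6]
```

View pics/g1b.png

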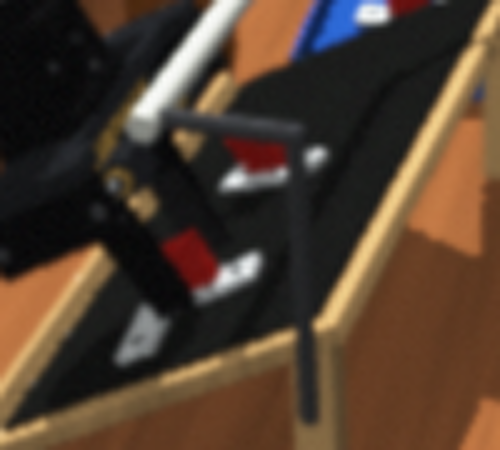

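Red is visible on the uphill side at (190,258), so the finger sits a few mm too far downhill. I'll shift 5 mm uphill and close.

Call:
drive_tool(moves=[{"x": -5, "y": 0, "z": 0, "rx": 0, "ry": 0, "rz": 0, "fingers": -0.15}, {"x": -5, "y": 0, "z": 0, "rx": 0, "ry": 0, "rz": 0, "fingers": 1}, {"x": -5, "y": 0, "z": 0, "rx": 0, "ry": 0, "rz": 0, "fingers": 1}, {"x": -5, "y": 0, "z": 0, "rx": 0, "ry": 0, "rz": 0, "fingers": 1}, {"x": -5, "y": 0, "z": 0, "rx": 0, "ry": 0, "rz": 0, "fingers": 1}, {"x": -5, "y": 0, "z": 0, "rx": 0, "ry": 0, "rz": 0, "fingers": 1}, {"x": -5, "y": 0, "z": 0, "rx": 0, "ry": 0, "rz": 0, "fingers": 1}, {"x": -5, "y": 0, "z": 0, "rx": 0, "ry": 0, "rz": 0, "fingers": 1}], force=30)

```text
time_s: 15.38
tool_pos: [0.5966, 0.0971, 0.1097]
tool_rot: [-177.7, 30.0, 1.6]
force: [0.5, -0.5, -0.2]
grip_width: 0.0099
grasp_force: 30.0
```

Call:
drive_tool(moves=[{"x": 0, "y": 0, "z": -40, "rx": 0, "ry": 0, "rz": 0, "fingers": 1}, {"x": 0, "y": 0, "z": -80, "rx": 0, "ry": 0, "rz": 0, "fingers": 1}, {"x": 0, "y": 0, "z": -120, "rx": 0, "ry": 0, "rz": 0, "fingers": 1}, {"x": 0, "y": 0, "z": -120, "rx": 0, "ry": 0, "rz": 0, "fingers": 1}, {"x": -50, "y": 0, "z": -178, "rx": 0, "ry": 0, "rz": 0, "fingers": 1}, {"x": -103, "y": 0, "z": -245, "rx": 0, "ry": 0, "rz": 0, "fingers": 1}, {"x": -133, "y": 0, "z": -300, "rx": 0, "ry": 0, "rz": 0, "fingers": 1}, {"x": -133, "y": 0, "z": -300, "rx": 0, "ry": 0, "rz": 0, "fingers": 1}, {"x": -133, "y": 0, "z": -300, "rx": 0, "ry": 0, "rz": 0, "fingers": 1}])

```text
time_s: 16.5
tool_pos: [0.5791, 0.0777, 0.4893]
tool_rot: [-177.4, 10.1, 4.9]
force: [1.0, 2.1, 2.1]
grip_width: 0.0099
grasp_force: 30.0
```

```bash
python3 -c "
from plan import *
rows(down([.50,-.38,.42],4),down([.50,-.38,.10],4),down([.50,-.38,.03],4))
from cell import vision
c=vision.read_camera('top'); np.savez('pics/top1.npz',**c)
C1=c; h=cv2.cvtColor(c['image'],cv2.COLOR_RGB2HSV)
m=cv2.inRange(h,(0,0,150),(180,60,255)); k,l,st,ce=cv2.connectedComponentsWithStats(m)
for s,q in zip(st,ce):
    if 395<q[0]<470 and 140<q[1]<230: print(s,onplane(c,[s[:2],s[:2]+s[2:4]],np.array([0,0,.009]),np.array([0,0,1.])).round(3).tolist())"
```

```text
xyz [-104.  453.   68.] r [-0.045  0.176  0.012] rows 7.5 world [ 0.5  -0.38  0.42]
xyz [-48. 467. 383.] r [-0.045  0.176  0.012] rows 5.1 world [ 0.5  -0.38  0.1 ]
xyz [-36. 471. 452.] r [-0.045  0.176  0.012] rows 1.1 world [ 0.5  -0.38  0.03]
t 16.5 force [1.  2.1 2.1] grip 0.009864031349625647 tool [0.5791 0.0777 0.4893] [-177.4   10.1    4.9]
[431 155   9   8  51] [[0.629, -0.362, 0.009], [0.605, -0.387, 0.009]]
[433 171  20   9 155] [[0.581, -0.365, 0.009], [0.554, -0.421, 0.009]]
[462 195   1   1   1] [[0.51, -0.445, 0.009], [0.507, -0.447, 0.009]]
[463 204   1   1   1] [[0.484, -0.446, 0.009], [0.481, -0.449, 0.009]]
```

Call:
drive_tool(moves=[{"x": -15, "y": 57, "z": 9, "rx": -0.006, "ry": 0.022, "rz": 0.002, "fingers": 1}, {"x": -30, "y": 113, "z": 17, "rx": -0.012, "ry": 0.044, "rz": 0.003, "fingers": 1}, {"x": -45, "y": 170, "z": 26, "rx": -0.018, "ry": 0.066, "rz": 0.005, "fingers": 1}, {"x": -60, "y": 226, "z": 34, "rx": -0.023, "ry": 0.088, "rz": 0.006, "fingers": 1}, {"x": -75, "y": 283, "z": 43, "rx": -0.029, "ry": 0.11, "rz": 0.008, "fingers": 1}, {"x": -90, "y": 340, "z": 51, "rx": -0.034, "ry": 0.132, "rz": 0.009, "fingers": 1}, {"x": -100, "y": 396, "z": 60, "rx": -0.04, "ry": 0.154, "rz": 0.01, "fingers": 1}, {"x": -109, "y": 453, "z": 68, "rx": -0.045, "ry": 0.176, "rz": 0.012, "fingers": 1}, {"x": -109, "y": 453, "z": 68, "rx": -0.045, "ry": 0.176, "rz": 0.012, "fingers": 1}, {"x": -109, "y": 453, "z": 68, "rx": -0.045, "ry": 0.176, "rz": 0.012, "fingers": 1}, {"x": -109, "y": 453, "z": 68, "rx": -0.045, "ry": 0.176, "rz": 0.012, "fingers": 1}, {"x": -99, "y": 456, "z": 130, "rx": -0.045, "ry": 0.176, "rz": 0.012, "fingers": 1}, {"x": -88, "y": 459, "z": 190, "rx": -0.045, "ry": 0.176, "rz": 0.012, "fingers": 1}, {"x": -77, "y": 461, "z": 250, "rx": -0.045, "ry": 0.176, "rz": 0.012, "fingers": 1}, {"x": -67, "y": 464, "z": 310, "rx": -0.045, "ry": 0.176, "rz": 0.012, "fingers": 1}, {"x": -53, "y": 467, "z": 383, "rx": -0.045, "ry": 0.176, "rz": 0.012, "fingers": 1}, {"x": -53, "y": 467, "z": 383, "rx": -0.045, "ry": 0.176, "rz": 0.012, "fingers": 1}, {"x": -53, "y": 467, "z": 383, "rx": -0.045, "ry": 0.176, "rz": 0.012, "fingers": 1}, {"x": -53, "y": 467, "z": 383, "rx": -0.045, "ry": 0.176, "rz": 0.012, "fingers": 1}])

```text
time_s: 18.92
tool_pos: [0.4879, -0.3828, 0.0798]
tool_rot: [179.9, 2.7, 4.1]
force: [-0.0, -0.6, -0.9]
grip_width: 0.0097
grasp_force: 30.0
```

```bash
python3 -c "
from plan import *
rows(down([.495,-.38,.04],4),down([.495,-.38,.025],4))"
```

```text
xyz [ 9. -2. 39.] r [0.002 0.047 0.002] rows 0.6 world [ 0.495 -0.38   0.04 ]
xyz [10. -2. 54.] r [0.002 0.047 0.002] rows 0.2 world [ 0.495 -0.38   0.025]
t 18.925 force [-0.  -0.6 -0.9] grip 0.009686534634574553 tool [ 0.4879 -0.3828  0.0798] [179.9   2.7   4.1]
```

Call:
drive_tool(moves=[{"x": 5, "y": -2, "z": 20, "rx": 0.002, "ry": 0.047, "rz": 0.002, "fingers": 1}, {"x": 9, "y": -2, "z": 39, "rx": 0.002, "ry": 0.047, "rz": 0.002, "fingers": 1}, {"x": 10, "y": -2, "z": 48, "rx": 0.002, "ry": 0.047, "rz": 0.002, "fingers": 1}, {"x": 10, "y": -2, "z": 52, "rx": 0.002, "ry": 0.047, "rz": 0.002, "fingers": 1}, {"x": 10, "y": -2, "z": 52, "rx": 0.002, "ry": 0.047, "rz": 0.002, "fingers": 1}, {"x": 10, "y": -2, "z": 52, "rx": 0.002, "ry": 0.047, "rz": 0.002, "fingers": 1}])

```text
time_s: 19.68
tool_pos: [0.4931, -0.3794, 0.0244]
tool_rot: [-179.8, 0.2, 3.9]
force: [0.6, -0.4, -2.1]
grip_width: 0.0097
grasp_force: 30.0
```

Call:
drive_tool(moves=[{"x": 0, "y": 0, "z": 1, "rx": 0, "ry": 0, "rz": 0, "fingers": 1}, {"x": 0, "y": 0, "z": 2, "rx": 0, "ry": 0, "rz": 0, "fingers": 1}, {"x": 0, "y": 0, "z": 2, "rx": 0, "ry": 0, "rz": 0, "fingers": 1}])

```text
time_s: 20.05
tool_pos: [0.4925, -0.3791, 0.0219]
tool_rot: [-179.8, 0.3, 3.9]
force: [0.5, -0.7, -0.6]
grip_width: 0.0098
grasp_force: 30.0
```

Call:
drive_tool(moves=[{"x": 0, "y": 0, "z": 1, "rx": 0, "ry": 0, "rz": 0, "fingers": 1}, {"x": 0, "y": 0, "z": 2, "rx": 0, "ry": 0, "rz": 0, "fingers": 1}, {"x": 0, "y": 0, "z": 2, "rx": 0, "ry": 0, "rz": 0, "fingers": 1}])

```text
time_s: 20.42
tool_pos: [0.4926, -0.3792, 0.0212]
tool_rot: [-179.8, 0.3, 3.9]
force: [-3.0, 2.2, 7.8]
grip_width: 0.0099
grasp_force: 30.0
```

Call:
drive_tool(moves=[{"x": 0, "y": 0, "z": 0, "rx": 0, "ry": 0, "rz": 0, "fingers": 1}, {"x": 0, "y": 0, "z": 0, "rx": 0, "ry": 0, "rz": 0, "fingers": 0}, {"x": 0, "y": 0, "z": 0, "rx": 0, "ry": 0, "rz": 0, "fingers": -0.15}, {"x": 0, "y": 0, "z": 0, "rx": 0, "ry": 0, "rz": 0, "fingers": -0.15}, {"x": 0, "y": 0, "z": 0, "rx": 0, "ry": 0, "rz": 0, "fingers": -0.15}, {"x": 0, "y": 0, "z": -20, "rx": 0, "ry": 0, "rz": 0, "fingers": -0.15}, {"x": 0, "y": 0, "z": -80, "rx": 0, "ry": 0, "rz": 0, "fingers": -0.15}, {"x": 0, "y": 0, "z": -140, "rx": 0, "ry": 0, "rz": 0, "fingers": -0.15}, {"x": 0, "y": 0, "z": -200, "rx": 0, "ry": 0, "rz": 0, "fingers": -0.15}, {"x": 0, "y": 0, "z": -260, "rx": 0, "ry": 0, "rz": 0, "fingers": -0.15}, {"x": 0, "y": 0, "z": -320, "rx": 0, "ry": 0, "rz": 0, "fingers": -0.15}, {"x": 0, "y": 0, "z": -380, "rx": 0, "ry": 0, "rz": 0, "fingers": -0.15}, {"x": 0, "y": 0, "z": -380, "rx": 0, "ry": 0, "rz": 0, "fingers": -0.15}, {"x": 0, "y": 0, "z": -380, "rx": 0, "ry": 0, "rz": 0, "fingers": -0.15}])

```text
time_s: 22.18
tool_pos: [0.4942, -0.38, 0.4008]
tool_rot: [-179.9, 0.2, 4.0]
force: [0.7, 0.5, -0.7]
grip_width: 0.0499
grasp_force: 0.0
```

```bash
sed -i 's/"L2":(1.5,-7,2,-21)/"L2":(-3,-6,2,-21)/' plan.py; python3 -c "
from plan import *
rows((np.array([.60,-.02,.42]),grasp('L2',0)[1]),grasp('L2',150),grasp('L2',70))"
```

```text
xyz [ 130. -352.  -19.] r [-0.066 -0.521  0.478] rows 6.0 world [ 0.6  -0.02  0.42]
xyz [ 190. -340.  178.] r [-0.066 -0.521  0.478] rows 3.3 world [ 0.66  -0.028  0.223]
xyz [ 151. -344.  247.] r [-0.066 -0.521  0.478] rows 1.3 world [ 0.62  -0.026  0.154]
t 22.175 force [ 0.7  0.5 -0.7] grip 0.04990082841144645 tool [ 0.4942 -0.38    0.4008] [-179.9    0.2    4. ]
```

Call:
drive_tool(moves=[{"x": 20, "y": -55, "z": -18, "rx": -0.01, "ry": -0.08, "rz": 0.075, "fingers": -0.15}, {"x": 41, "y": -110, "z": -18, "rx": -0.02, "ry": -0.16, "rz": 0.15, "fingers": -0.15}, {"x": 61, "y": -165, "z": -18, "rx": -0.03, "ry": -0.24, "rz": 0.22, "fingers": -0.15}, {"x": 81, "y": -220, "z": -18, "rx": -0.04, "ry": -0.32, "rz": 0.29, "fingers": -0.15}, {"x": 101, "y": -275, "z": -18, "rx": -0.05, "ry": -0.4, "rz": 0.365, "fingers": -0.15}, {"x": 122, "y": -330, "z": -18, "rx": -0.06, "ry": -0.48, "rz": 0.44, "fingers": -0.15}, {"x": 130, "y": -352, "z": -19, "rx": -0.066, "ry": -0.521, "rz": 0.478, "fingers": -0.15}, {"x": 130, "y": -352, "z": -19, "rx": -0.066, "ry": -0.521, "rz": 0.478, "fingers": -0.15}, {"x": 130, "y": -352, "z": -19, "rx": -0.066, "ry": -0.521, "rz": 0.478, "fingers": -0.15}, {"x": 130, "y": -352, "z": -19, "rx": -0.066, "ry": -0.521, "rz": 0.478, "fingers": -0.15}, {"x": 152, "y": -348, "z": 48, "rx": -0.066, "ry": -0.521, "rz": 0.478, "fingers": -0.15}, {"x": 174, "y": -344, "z": 113, "rx": -0.066, "ry": -0.521, "rz": 0.478, "fingers": -0.15}, {"x": 193, "y": -340, "z": 178, "rx": -0.066, "ry": -0.521, "rz": 0.478, "fingers": -0.15}, {"x": 193, "y": -340, "z": 178, "rx": -0.066, "ry": -0.521, "rz": 0.478, "fingers": -0.15}, {"x": 193, "y": -340, "z": 178, "rx": -0.066, "ry": -0.521, "rz": 0.478, "fingers": -0.15}, {"x": 193, "y": -340, "z": 178, "rx": -0.066, "ry": -0.521, "rz": 0.478, "fingers": -0.15}, {"x": 154, "y": -344, "z": 247, "rx": -0.066, "ry": -0.521, "rz": 0.478, "fingers": -0.15}, {"x": 154, "y": -344, "z": 247, "rx": -0.066, "ry": -0.521, "rz": 0.478, "fingers": -0.15}, {"x": 154, "y": -344, "z": 247, "rx": -0.066, "ry": -0.521, "rz": 0.478, "fingers": -0.15}])

```text
time_s: 24.55
tool_pos: [0.6223, -0.0257, 0.1556]
tool_rot: [168.4, 27.9, -26.9]
force: [0.6, 0.4, 1.1]
grip_width: 0.0501
grasp_force: 0.0
```

```bash
sed -i 's/"L2":(-3,-6,2,-21)/"L2":(0,-6,2,-21)/' plan.py; python3 -c "
from plan import *
rows(grasp('L2',70),grasp('L2',19))
from cell import vision
c=vision.read_camera('side'); im=c['image'][170:250,240:340,::-1]
a=cv2.resize(im,(0,0),fx=4.5,fy=4.5,interpolation=cv2.INTER_CUBIC)
c=vision.read_camera('top'); im=c['image'][100:240,340:500,::-1]
b=cv2.resize(im,(0,0),fx=2,fy=2,interpolation=cv2.INTER_CUBIC)
b=cv2.copyMakeBorder(b,0,len(a)-len(b),0,0,0)
cv2.imwrite('pics/g2.png',np.hstack([a,b]))"
```

```text
xyz [ 2. -1.  3.] r [-0.001  0.001  0.   ] rows 0.1 world [ 0.623 -0.026  0.152]
xyz [ 2. -1. 54.] r [-0.001  0.001  0.   ] rows 0.8 world [ 0.597 -0.024  0.108]
t 24.55 force [0.6 0.4 1.1] grip 0.050074542715688154 tool [ 0.6223 -0.0257  0.1556] [168.4  27.9 -26.9]
```

View pics/g2.png

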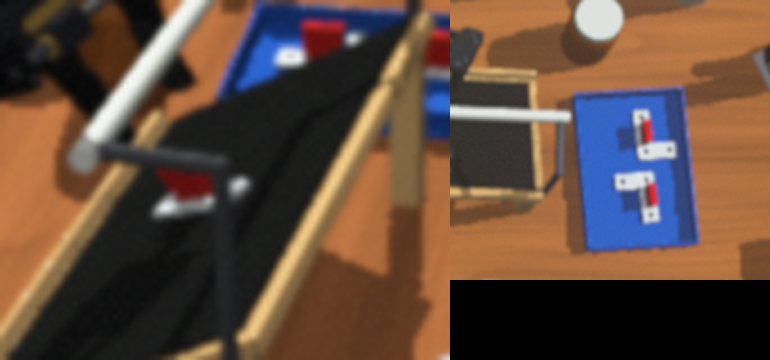

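Both left-hand leaves lie flat in the blue tray, at crop (650,140) and (640,195), with a gap between them. The fingers are over the leaf-2 rib at crop (190,182). Descending by numbers now.

Call:
drive_tool(moves=[{"x": 0, "y": -1, "z": 20, "rx": 0, "ry": 0, "rz": 0, "fingers": -0.15}, {"x": 0, "y": -1, "z": 38, "rx": 0, "ry": 0, "rz": 0, "fingers": -0.15}, {"x": 0, "y": -1, "z": 48, "rx": 0, "ry": 0, "rz": 0, "fingers": -0.15}, {"x": -1, "y": -1, "z": 54, "rx": 0, "ry": 0, "rz": 0, "fingers": -0.15}, {"x": -1, "y": -1, "z": 54, "rx": 0, "ry": 0, "rz": 0, "fingers": -0.15}, {"x": -1, "y": -1, "z": 54, "rx": 0, "ry": 0, "rz": 0, "fingers": -0.15}])

```text
time_s: 25.4
tool_pos: [0.5963, -0.023, 0.1075]
tool_rot: [168.4, 27.8, -26.9]
force: [0.6, 0.3, -1.1]
grip_width: 0.0501
grasp_force: 0.0
```

```bash
python3 -c "
from plan import *
rows(grasp('L2',18))
from cell import vision
c=vision.read_camera('side'); h=cv2.cvtColor(c['image'],cv2.COLOR_RGB2HSV)
f=lambda h:(cv2.inRange(h,(0,150,60),(8,255,255))|cv2.inRange(h,(174,150,60),(180,255,255)))[195:225,265:305]
a=f(h); b=f(cv2.cvtColor(C['side']['image'],cv2.COLOR_RGB2HSV))
for m in(b,a):
  y,x=np.nonzero(m); print(len(x),(x.min()+265,x.max()+265,y.min()+195,y.max()+195) if len(x) else '')
"
```

```text
xyz [ 1.  1. -0.] r [-0.001  0.     0.   ] rows 0.0 world [ 0.597 -0.024  0.107]
t 25.4 force [ 0.6  0.3 -1.1] grip 0.05007473124839897 tool [ 0.5963 -0.023   0.1075] [168.4  27.8 -26.9]
55 (np.int64(275), np.int64(293), np.int64(195), np.int64(213))
53 (np.int64(275), np.int64(286), np.int64(208), np.int64(214))
```

```bash
python3 -c "
from plan import *
s=sensors.get_obs(); p=np.array(s['tool_pos']); Rt=Ro.from_euler('xyz',s['tool_rot'],degrees=True).as_matrix()
q=lambda *a: proj(C['side'],p+Rt@(np.array(a)/1000))[0].round(0)
for sy in(-1,1): print('finger',sy,[q(sx*9.5,sy*y,8) for y in(25,40) for sx in(-1,1)])
x,y,z,a=LEAF['L2'];Rl=R@Ro.from_euler('z',-21,degrees=True).as_matrix(); o2=o+R@np.array([.0015,-.007,.0015])
for X in(-16,16):
  for Z in(5,33): print('rib',X,Z,proj(C['side'],o2+Rl@np.array([X,5,Z])/1000)[0].round(0))
from cell import vision
c=vision.read_camera('side')['image']; 
for n,im in(('before',C['side']['image']),('now',c)):
  print(n)
  for v in range(198,222,2): print(v,' '.join('R' if (r>90 and g<60) else 'W' if min(r,g,b)>110 else 'k' if max(r,g,b)<60 else '.' for r,g,b in im[v,262:300].astype(int)))
"
```

```text
finger -1 [array([281., 216.]), array([277., 217.]), array([278., 220.]), array([273., 221.])]
finger 1 [array([291., 206.]), array([287., 207.]), array([295., 203.]), array([290., 204.])]
rib -16 5 [287. 213.]
rib -16 33 [282. 205.]
rib 16 5 [280. 215.]
rib 16 33 [275. 207.]
before
198 W W W W . . . R . . . . . . . . k k k k k k k . . . W W W W . . . k k k k k
200 W W . . . . . . . . . . . . k k k k k k k k . W W W W W . . k k k k k k k k
202 . . . . . . . . . . . . . k k k k k k k k k k . . . k k k k k k k k k k k k
204 . k k k k k k k k k k k k k k k k . . . . . k k k k k k k k k k k k k k k k
206 . . . . . . . . k k k k k k k k k k k k k k k k k k k k k k k k k k k k k k
208 R . . . . . . . . k k k k . . . . . . k k k k k k k k k k k k k k k k k k k
210 . . . . . . . k k k k k k k k . . . . . . . . . . k k k k . W W W . k k k k
212 . . . . . . k k k k k k k k k . . . . . . . . . . k k k k . W . . k k k k k
214 . . . . k k k k k k k k k . W W W . R . . . . W W . k k k k k k k k k k k k
216 . . . k k k k k k k k k . W W W W W . . . . . . . k k k k k k k k k k k k k
218 . . k k k k 
[... 407 characters left out ...]
 k k k k k k k k k k k k k k k k k k k k k k k k k k k k k k
206 . . k k k k k k k k k k k k k k k k k k k k k k k k k k k k k k k k k k k k
208 . . . . k k k k k k k k k . . . . . . . . . . k k k k k k k k k k k k k k k
210 . . . . . . k k k k k k k k k . . R R R R R R R . k k k k . W W W . k k k k
212 . . . . . . k k k k k k k k k k . . R R R R R R R . k k k . . . . k k k k k
214 . . . . k k k k k k k k k k k k k . R . . . . W . . k k k k k k k k k k k k
216 . . . k k k k k k k k k k k k k k k . . . . . . . k k k k k k k k k k k k k
218 . . k k k k k k k k k k k k k k k k k k k k k k k k k k k k k k k k k k k k
220 . k k k k k k k k k k k k k k k k k k k k k k k k k k k k k k k k k k k k k
```

Projected, the closed pads (columns 281–285) fall inside the rib (280–287). Closing.

Call:
drive_tool(moves=[{"x": 0, "y": 0, "z": 0, "rx": 0, "ry": 0, "rz": 0, "fingers": 1}, {"x": 0, "y": 0, "z": 0, "rx": 0, "ry": 0, "rz": 0, "fingers": 1}, {"x": 0, "y": 0, "z": 0, "rx": 0, "ry": 0, "rz": 0, "fingers": 1}, {"x": 0, "y": 0, "z": 0, "rx": 0, "ry": 0, "rz": 0, "fingers": 1}, {"x": 0, "y": 0, "z": 0, "rx": 0, "ry": 0, "rz": 0, "fingers": 1}, {"x": 0, "y": 0, "z": 0, "rx": 0, "ry": 0, "rz": 0, "fingers": 1}, {"x": 0, "y": 0, "z": 0, "rx": 0, "ry": 0, "rz": 0, "fingers": 1}], force=30)

```text
time_s: 26.38
tool_pos: [0.5958, -0.0233, 0.1069]
tool_rot: [168.3, 27.9, -27.0]
force: [0.4, -1.1, 0.3]
grip_width: 0.0097
grasp_force: 30.0
```

Call:
drive_tool(moves=[{"x": 0, "y": 0, "z": -40, "rx": 0, "ry": 0, "rz": 0, "fingers": 1}, {"x": 0, "y": 0, "z": -80, "rx": 0, "ry": 0, "rz": 0, "fingers": 1}, {"x": 0, "y": 0, "z": -120, "rx": 0, "ry": 0, "rz": 0, "fingers": 1}, {"x": 0, "y": 0, "z": -120, "rx": 0, "ry": 0, "rz": 0, "fingers": 1}, {"x": 0, "y": 0, "z": -120, "rx": 0, "ry": 0, "rz": 0, "fingers": 1}])

```text
time_s: 27.0
tool_pos: [0.6552, -0.0261, 0.2094]
tool_rot: [168.3, 28.0, -27.0]
force: [-0.1, 0.9, -1.5]
grip_width: 0.01
grasp_force: 30.0
```

```bash
python3 -c "
from plan import *
G=grasp('L2',0)[1]; c=np.array([.53,.368])
rows((np.array([.61,-.02,.38]),G),down([.53,.368,.40],-10),down([.53,.368,.10],-10))
from cell import vision
c=vision.read_camera('top'); im=c['image']; h=cv2.cvtColor(im,cv2.COLOR_RGB2HSV)
m=cv2.inRange(h,(20,150,60),(34,255,255)); k,l,st,ce=cv2.connectedComponentsWithStats(m); i=1+st[1:,4].argmax()
cn=cv2.findContours((l==i).astype(np.uint8),0,2)[0][0]; hu=cv2.approxPolyDP(cv2.convexHull(cn),4,True)[:,0].astype(float); print(hu.tolist())
for z in(.004,.024): print(onplane(c,hu,np.array([0,0,z]),np.array([0,0,1.]))[:,:2].round(3).tolist())"
```

```text
xyz [-118.   41. -125.] r [0.    0.003 0.   ] rows 2.8 world [ 0.61 -0.02  0.38]
xyz [-346. -282.  -91.] r [ 0.127  0.513 -0.239] rows 6.3 world [0.53  0.368 0.4  ]
xyz [-205. -336.  168.] r [ 0.127  0.513 -0.239] rows 4.8 world [0.53  0.368 0.1  ]
t 27.0 force [-0.1  0.9 -1.5] grip 0.010012172363555248 tool [ 0.6552 -0.0261  0.2094] [168.3  28.  -27. ]
[[202.0, 149.0], [210.0, 228.0], [152.0, 235.0], [146.0, 156.0]]
[[0.656, 0.299], [0.427, 0.272], [0.41, 0.433], [0.638, 0.458]]
[[0.651, 0.295], [0.425, 0.268], [0.408, 0.426], [0.632, 0.452]]
```

```bash
python3 -c "
from plan import *
G=grasp('L2',0)[1]
rows((np.array([.61,-.02,.38]),G),down([.53,.375,.40],3),down([.53,.375,.08],3))"
```

```text
xyz [-118.   41. -125.] r [0.001 0.004 0.   ] rows 2.8 world [ 0.61 -0.02  0.38]
xyz [-349. -288.  -91.] r [ 0.068  0.528 -0.461] rows 6.5 world [0.53  0.375 0.4  ]
xyz [-198. -346.  185.] r [ 0.068  0.528 -0.461] rows 5.1 world [0.53  0.375 0.08 ]
t 27.05 force [-0.2  0.1 -0.4] grip 0.00970013767271844 tool [ 0.6548 -0.0261  0.2091] [168.2  28.1 -27. ]
```

Call:
drive_tool(moves=[{"x": -40, "y": 14, "z": -42, "rx": 0, "ry": 0, "rz": 0, "fingers": 1}, {"x": -80, "y": 28, "z": -84, "rx": 0, "ry": 0, "rz": 0, "fingers": 1}, {"x": -118, "y": 41, "z": -125, "rx": 0, "ry": 0, "rz": 0, "fingers": 1}, {"x": -118, "y": 41, "z": -125, "rx": 0, "ry": 0, "rz": 0, "fingers": 1}, {"x": -118, "y": 41, "z": -125, "rx": 0, "ry": 0, "rz": 0, "fingers": 1}, {"x": -151, "y": -6, "z": -120, "rx": 0.01, "ry": 0.075, "rz": -0.066, "fingers": 1}, {"x": -184, "y": -53, "z": -115, "rx": 0.019, "ry": 0.15, "rz": -0.132, "fingers": 1}, {"x": -217, "y": -100, "z": -110, "rx": 0.03, "ry": 0.226, "rz": -0.198, "fingers": 1}, {"x": -250, "y": -147, "z": -105, "rx": 0.04, "ry": 0.3, "rz": -0.264, "fingers": 1}, {"x": -283, "y": -194, "z": -100, "rx": 0.05, "ry": 0.377, "rz": -0.33, "fingers": 1}, {"x": -316, "y": -241, "z": -95, "rx": 0.06, "ry": 0.45, "rz": -0.395, "fingers": 1}, {"x": -349, "y": -288, "z": -91, "rx": 0.068, "ry": 0.528, "rz": -0.461, "fingers": 1}, {"x": -349, "y": -288, "z": -91, "rx": 0.068, "ry": 0.528, "rz": -0.461, "fingers": 1}, {"x": -349, "y": -288, "z": -91, "rx": 0.068, "ry": 0.528, "rz": -0.461, "fingers": 1}, {"x": -349, "y": -288, "z": -91, "rx": 0.068, "ry": 0.528, "rz": -0.461, "fingers": 1}])

```text
time_s: 28.92
tool_pos: [0.5309, 0.3727, 0.4004]
tool_rot: [179.8, -0.1, 2.8]
force: [0.7, -0.6, -0.5]
grip_width: 0.0101
grasp_force: 30.0
```

```bash
python3 -c "
from plan import *
rows(down([.53,.375,.08],3),down([.53,.375,.026],3))"
```

```text
xyz [ -1.  -3. 320.] r [ 0.003 -0.001 -0.003] rows 5.1 world [0.53  0.375 0.08 ]
xyz [ -1.  -3. 374.] r [ 0.003 -0.001 -0.003] rows 0.9 world [0.53  0.375 0.026]
t 28.925 force [ 0.7 -0.6 -0.5] grip 0.010078945182247289 tool [0.5309 0.3727 0.4004] [ 1.798e+02 -1.000e-01  2.800e+00]
```

Call:
drive_tool(moves=[{"x": -1, "y": -2, "z": 60, "rx": 0, "ry": 0, "rz": 0, "fingers": 1}, {"x": -1, "y": -2, "z": 120, "rx": 0, "ry": 0, "rz": 0, "fingers": 1}, {"x": -1, "y": -2, "z": 180, "rx": 0, "ry": 0, "rz": 0, "fingers": 1}, {"x": -1, "y": -2, "z": 240, "rx": 0, "ry": 0, "rz": 0, "fingers": 1}, {"x": -1, "y": -2, "z": 295, "rx": 0, "ry": 0, "rz": 0, "fingers": 1}, {"x": -1, "y": -2, "z": 335, "rx": 0, "ry": 0, "rz": 0, "fingers": 1}, {"x": -1, "y": -2, "z": 360, "rx": 0, "ry": 0, "rz": 0, "fingers": 1}, {"x": -1, "y": -2, "z": 370, "rx": 0, "ry": 0, "rz": 0, "fingers": 1}, {"x": -1, "y": -2, "z": 373, "rx": 0, "ry": 0, "rz": 0, "fingers": 1}, {"x": -1, "y": -2, "z": 373, "rx": 0, "ry": 0, "rz": 0, "fingers": 1}, {"x": -1, "y": -2, "z": 373, "rx": 0, "ry": 0, "rz": 0, "fingers": 1}])

```text
time_s: 30.3
tool_pos: [0.5306, 0.3771, 0.0298]
tool_rot: [-180.0, -0.3, 3.0]
force: [0.5, -0.3, -0.7]
grip_width: 0.01
grasp_force: 30.0
```

Call:
drive_tool(moves=[{"x": 0, "y": 0, "z": 1, "rx": 0, "ry": 0, "rz": 0, "fingers": 1}, {"x": 0, "y": 0, "z": 2, "rx": 0, "ry": 0, "rz": 0, "fingers": 1}, {"x": 0, "y": 0, "z": 2, "rx": 0, "ry": 0, "rz": 0, "fingers": 1}])

```text
time_s: 30.68
tool_pos: [0.5297, 0.3765, 0.0263]
tool_rot: [180.0, -0.1, 3.0]
force: [0.5, 0.4, -1.5]
grip_width: 0.0095
grasp_force: 30.0
```

Call:
drive_tool(moves=[{"x": 0, "y": 0, "z": 1, "rx": 0, "ry": 0, "rz": 0, "fingers": 1}, {"x": 0, "y": 0, "z": 2, "rx": 0, "ry": 0, "rz": 0, "fingers": 1}, {"x": 0, "y": 0, "z": 2, "rx": 0, "ry": 0, "rz": 0, "fingers": 1}])

```text
time_s: 31.05
tool_pos: [0.5297, 0.3765, 0.0242]
tool_rot: [179.9, -0.1, 3.0]
force: [-0.5, -0.1, -0.7]
grip_width: 0.0096
grasp_force: 30.0
```

Call:
drive_tool(moves=[{"x": 0, "y": 0, "z": 1, "rx": 0, "ry": 0, "rz": 0, "fingers": 1}, {"x": 0, "y": 0, "z": 2, "rx": 0, "ry": 0, "rz": 0, "fingers": 1}, {"x": 0, "y": 0, "z": 2, "rx": 0, "ry": 0, "rz": 0, "fingers": 1}])

```text
time_s: 31.42
tool_pos: [0.5298, 0.3765, 0.0222]
tool_rot: [180.0, -0.1, 3.0]
force: [0.7, -0.0, -0.6]
grip_width: 0.0095
grasp_force: 30.0
```

Call:
drive_tool(moves=[{"x": 0, "y": 0, "z": 1, "rx": 0, "ry": 0, "rz": 0, "fingers": 1}, {"x": 0, "y": 0, "z": 1, "rx": 0, "ry": 0, "rz": 0, "fingers": 1}, {"x": 0, "y": 0, "z": 1, "rx": 0, "ry": 0, "rz": 0, "fingers": 1}])

```text
time_s: 31.8
tool_pos: [0.5299, 0.3766, 0.0218]
tool_rot: [180.0, -0.2, 3.0]
force: [-0.5, -1.1, 3.5]
grip_width: 0.0098
grasp_force: 30.0
```

Contact with the floor. Release and lift.

Call:
drive_tool(moves=[{"x": 0, "y": 0, "z": 0, "rx": 0, "ry": 0, "rz": 0, "fingers": 0}, {"x": 0, "y": 0, "z": 0, "rx": 0, "ry": 0, "rz": 0, "fingers": -0.15}, {"x": 0, "y": 0, "z": 0, "rx": 0, "ry": 0, "rz": 0, "fingers": -0.15}, {"x": 0, "y": 0, "z": 0, "rx": 0, "ry": 0, "rz": 0, "fingers": -0.15}, {"x": 0, "y": 0, "z": -20, "rx": 0, "ry": 0, "rz": 0, "fingers": -0.15}, {"x": 0, "y": 0, "z": -80, "rx": 0, "ry": 0, "rz": 0, "fingers": -0.15}, {"x": 0, "y": 0, "z": -140, "rx": 0, "ry": 0, "rz": 0, "fingers": -0.15}, {"x": 0, "y": 0, "z": -200, "rx": 0, "ry": 0, "rz": 0, "fingers": -0.15}, {"x": 0, "y": 0, "z": -260, "rx": 0, "ry": 0, "rz": 0, "fingers": -0.15}, {"x": 0, "y": 0, "z": -320, "rx": 0, "ry": 0, "rz": 0, "fingers": -0.15}, {"x": 0, "y": 0, "z": -320, "rx": 0, "ry": 0, "rz": 0, "fingers": -0.15}, {"x": 0, "y": 0, "z": -320, "rx": 0, "ry": 0, "rz": 0, "fingers": -0.15}])

```text
time_s: 33.3
tool_pos: [0.5287, 0.3767, 0.3421]
tool_rot: [180.0, -0.2, 3.0]
force: [0.2, 0.4, -1.2]
grip_width: 0.0502
grasp_force: 0.0
```

```bash
python3 - <<'E'
from plan import *
from cell import vision
Z=np.array([0,0,1.])
for n in("top","side"):
    c=vision.read_camera(n); h=cv2.cvtColor(c["image"],cv2.COLOR_RGB2HSV)
    w=cv2.inRange(h,(0,0,130),(180,70,255)); r=cv2.inRange(h,(0,140,60),(8,255,255))|cv2.inRange(h,(172,140,60),(180,255,255))
    for nm,m,z in(("white",w,.009),("red",r,.037)):
        k,l,st,ce=cv2.connectedComponentsWithStats(m)
        for s,q in zip(st[1:],ce[1:]):
            P=onplane(c,[q],np.array([0,0,z]),Z)[0]
            if s[4]>8 and .42<P[0]<.66 and (abs(P[1]+.357)<.09 or abs(P[1]-.361)<.09): print(n,nm,s,P[:2].round(3))
E
```

```text
top white [410 145  10   1  10] [ 0.659 -0.315]
top white [431 155  23  25 242] [ 0.583 -0.386]
top white [169 178  20  26 235] [0.543 0.366]
top white [422 186  23  25 245] [ 0.51  -0.364]
top white [461 190   3  22  24] [ 0.495 -0.445]
top red [436 161   5  10  34] [ 0.591 -0.373]
top red [169 185   5  10  39] [0.532 0.374]
top red [439 192   4  10  33] [ 0.5   -0.375]
side white [301 181   7   4  24] [ 0.62 -0.37]
side white [341 183   8   5  28] [ 0.48  -0.374]
side white [244 331  35  23 297] [0.543 0.372]
side red [307 175   9   8  57] [ 0.591 -0.354]
side red [334 177   8   8  55] [ 0.499 -0.353]
side red [254 336  14  13 152] [0.531 0.389]
```

```bash
python3 -c "
from cell import workorder
print(workorder.sign_off())"
```

```text
the job is handed in; nothing more can be done
None
```

Both left-hand leaves are flat and rib-up side by side in the blue tray, and the right-hand leaf is flat and rib-up in the yellow tray; I handed the job in at about 33 s, but `sign_off()` returned no verdict.

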